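# Eject a forming die from the sheet-metal die stand

## Task

Change-over at the sheet-metal bench: take the grooved forming die out of the sloping die stand. Swing the flat steel cover right aside about its pivot screw, to whichever side is free, press the ejector lever fully down so that the die is pushed up out of its pocket, then draw the die out and set it gently (no dropping) flat, groove up, on the cork liner in the free compartment of the wooden tray. Do not disturb the oil can, the rivet tin, the spare die or the tin snips.

Things in the scene. Friction and masses are not known exactly. Their poses are not given: they have to be found in the camera images.
- holder: Sloping steel holder plate of the fixed die stand, 210 (its x) x 130 (its y) x 46 mm. Origin: centre of its upper face, 120 mm above the table. x points up the slope, roughly towards the robot; y is level; z is the outward normal, leaning 30 degrees from vertical, away from the robot. A 94 x 44 mm pocket, 37 mm deep, is centred on the origin, long along x, with an ejector hole in its floor.
- guard_rim (a point): Middle of the front rim's underside of the clear plastic guard fixed level over the pocket, 262 mm above the table, 12 mm beyond the holder's origin on the low side of the slope (seen from above). Guard 174 mm long (holder y), 12 mm thick, 66 mm deep from here towards the robot, where two posts carry it. It bars a vertical tool from die and cover post; the way along holder z is open.
- cover (a joint): Swivel angle of the flat steel cover (rad). 0: straight up the slope, over the die; positive turns its free end to holder +y, negative to -y; stops at +-1.85; the die is free beyond about +-1.4. It stays where left (about 2 N at the post turn it). 46 mm wide, 5 mm thick, 1.5 to 6.5 mm above the face, reaching 126 mm from the pivot.
- cover_pivot (a point): Foot of the cover's pivot screw, 1.5 mm above the face at holder x -72, y 0 mm; the pivot axis is holder z. Screw head 20 mm across, its top 11 mm above this point.
- cover_post (a point): Middle of the round steel post (16 mm diameter, 36 mm tall, standing along holder z on the cover) by which the cover is swung; 67 mm from the pivot. The point is 18 mm above the cover's top and 24.5 mm above the holder's face.
- lever (a joint): Ejector lever angle (rad): 0 up, 0.40 fully down (stop). Pressing it raises the ejector, which pushes the die up by 26 mm at full travel. Stiff friction hinge, it stays where it is left; pressing takes about 6 to 12 N.
- lever_pad (a point): Centre of the top of the lever's black rubber pad, 46 x 60 x 6 mm, beyond the low end of the slope. With the lever up it is 55 mm above the table and level, 155 mm (horizontally) from the holder's origin, straight down-slope; fully down it is 23 mm above the table, 9 mm further from the stand, and leans 23 degrees.
- die_center (a point): Centre of the aluminium die in the pocket: block 90 x 40 x 36 mm, long along its x (= holder x), a groove 10 mm wide, 8 deep along its top; its z points to the grooved side. 0.23 to 0.43 kg. At the start its top is 1 mm below the holder's face, this point 19 mm below; ejected it stands 25 mm proud, this point 7 mm above the face. 2 mm clearance each side.
- tray: Fixed open wooden tray 245 (x) x 130 (y) x 30 mm high, walls and floor 5 mm; one divider across the middle makes two compartments, each 115 (x) x 120 (y) mm inside. Origin: underside centre. Stands to the left or right of the stand.
- liner_top (a point): Centre of the top of the cork liner, 105 (x) x 110 (y) x 2 mm, on the floor of the free compartment, 7 mm above the table: here the die goes.
- spare_center (a point): Centre of the spare round domed die, 62 mm diameter, 36 mm tall, in the other compartment of the tray. Leave alone.
- can_center (a point): Centre of the upright steel oil can, 68 mm diameter, 130 mm tall, close beside the stand on one side: it blocks the swing of the cover to that side. Leave alone.
- tin_center (a point): Centre of the low round rivet tin, 80 mm diameter, 42 mm tall, beside the stand on the other side; the cover passes over it. Leave alone.
- snips_center (a point): Centre of the tin snips, about 195 x 60 x 15 mm, lying on an aluminium sheet on the side away from the tray. Leave alone.

How it is judged:
By the outcome, as a careful person would: the job done as asked, in the order asked, and still so for the second after the job is handed in, with the robot touching nothing.
It also fails if it takes over 69 s, if anything falls off the work surface, if the arm or the gripper's body presses on something with over 40 N, if the wrist force passes 120 N, or if a joint passes its speed limit or range.

## Robot

A 6-joint arm with a two-finger parallel gripper is mounted at the origin on the work surface. World frame = base frame: x ahead of the robot, y to its left, z up, the work surface at z = 0. Lengths are in m, angles in rad, forces in N, time in s.
With the tool pointing down it reaches from about 0.35 to 0.775 m from the base axis. Payload 7.3 kg.
Tool frame: the origin (TCP) lies midway between the tips of the shut fingers; the grasp point (between the pads) lies 19 mm behind it; z points along the fingers, y is the line along which they close (so a half turn about z gives the same grasp; the last joint's range is limited). The gripper opens to 92 mm and grips with 3 to 60 N. Pads are 19 mm wide; open, the fingers measure 130 mm over their backs; the gripper's body (75 mm by 190 mm) begins 47 mm behind the grasp point.
Start: joints at [1.068, 0.342, 1.524, -0, 1.275, -0.146], TCP at [0.183, 0.492, 0.227] pointing down, gripper open.
Joint ranges: [-2.53, 2.53], [-0.77, 2.02], [0.04, 2.7], [-1, 4.14], [0.28, 2.66], [-3.11, 3.11]. Speed limits (rad/s): [2.57, 2.57, 3.14, 3.14, 3.14, 3.14].

## Interface

Orientations are given as a unit quaternion [w, x, y, z].
In Python, from workcell import reach, move_straight, goto_joints, ungrasp, close_gripper, pause, inverse_kinematics, get_obs, snapshot, MotionError, sign_off gives the robot as it stands. Calls block until the motion is done:
- reach(position, orientation): joint-space move of the TCP to a pose.
- move_straight(position, rot=None, velocity=0.15, max_force=None): straight line of the TCP; rot=None keeps the orientation; velocity is the mean speed in m/s. With max_force (N) it stops when the force on the tool has changed by that much, and returns True; else False.
- goto_joints(angles): joint-space move.
- ungrasp() and close_gripper(squeeze=None): open the fingers fully, or close them until they stop; squeeze is the grip in N (None keeps the last).
- pause(seconds).
- inverse_kinematics(position, orientation): joint angles nearest the present ones, or None.
- get_obs(): the state.
- snapshot(name): name is "side" or "top"; returns a dict with "pixels" (480x640x3 uint8, red, green, blue), "mtx" (3x3 intrinsics, pixels), "R" (3x3) and "t" (3): a world point X has camera coordinates R X + t. Camera axes: x right, y down, z forward; pixel columns grow to the right and rows downward; lengths in m; the calibration is good to about 2 mm. A picture is of the moment at which its call begins. There is no depth.
A pose or a line that the arm cannot do raises MotionError and nothing moves.
- sign_off(): hands the job in; it is judged then, once.
The state is a dict: "time": time; "qpos": joint angles; "dq": joint speeds; "joint_torque": joint torques, N m; "tool_pos": TCP position; "ee_rot": TCP orientation; "wrist_force": force on the tool from outside, world axes, zero at the start; "ft_torque": the same for the moment, N m; "finger_gap": opening from 0.0 (shut) to 1.0 (fully open); "grip_force": force on a finger pad.
Only numpy, scipy, OpenCV 4.12 (cv2) and the standard library are available. Lean on these libraries where they do the work, as an engineer would, in place of code of your own. Each camera call takes 0.05 s, during which the arm holds its last target. There are 200 camera calls.

## Working session

There is one attempt and no reset: what is moved stays moved. The work goes in short steps, each a Python script; the robot and the scene stay as the last script left them, time stands still between calls to the robot, and variables do not carry over. Pictures are saved under pics/ and viewed, at most 10 in all, crops included, and the job is handed in when it is done.

```bash
mkdir -p pics; ls
python3 - <<'E'
from workcell import *
import cv2,json,numpy as np
for n in("side","top"):
    s=snapshot(n); cv2.imwrite(f"pics/{n}0.png",s["pixels"][:,:,::-1]); np.savez(f"{n}.npz",**s)
    print(n,s["mtx"].tolist(),np.round(s["R"],4).tolist(),np.round(s["t"],4).tolist())
print(get_obs())
E
```

```text
pics
side [[589.2125076813954, 0.0, 319.0793453359983], [0.0, 589.2125076813954, 234.04176030564278], [0.0, 0.0, 1.0]] [[0.9437, -0.3305, 0.012], [-0.1757, -0.5318, -0.8285], [0.2802, 0.7797, -0.5599]] [-0.5379, 0.2522, 1.1989]
top [[448.7256257521349, 0.0, 320.35891723359197], [0.0, 448.7256257521349, 238.07036063934459], [0.0, 0.0, 1.0]] [[0.0192, -0.9997, 0.0139], [-0.9899, -0.021, -0.1404], [0.1407, -0.011, -0.99]] [-0.0346, 0.5507, 0.962]
{'time': 0.1, 'qpos': array([ 1.06801458e+00,  3.42662356e-01,  1.52489959e+00,  1.45824109e-05,
        1.27539731e+00, -1.46006950e-01]), 'dq': array([ 0.00025528, -0.00278203, -0.00200603,  0.00191849, -0.00046233,
        0.00066982]), 'joint_torque': array([ 2.27566947e-03, -4.32002735e+01, -2.44695640e+01,  7.19273603e-02,
        5.26035635e-02, -1.53319439e-05]), 'tool_pos': array([0.1831654 , 0.49163636, 0.22611727]), 'ee_rot': array([-2.24403143e-04,  1.77444845e-01,  9.84130510e-01, -6.45443263e-04]), 'wrist_force': array([-0.05951087,  0.38201718, -0.44020003]), 'ft_torque': array([0.02265721, 0.01217973, 0.03809582]), 'grip_force': 0.0, 'finger_gap': 0.9967987305145811}
```

View pics/side0.png

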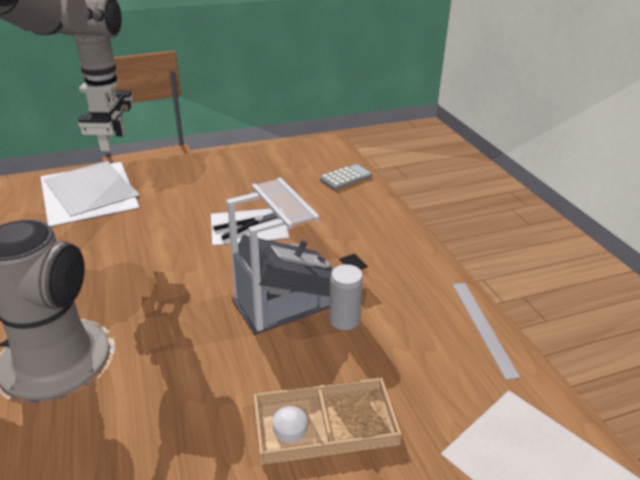

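View pics/top0.png

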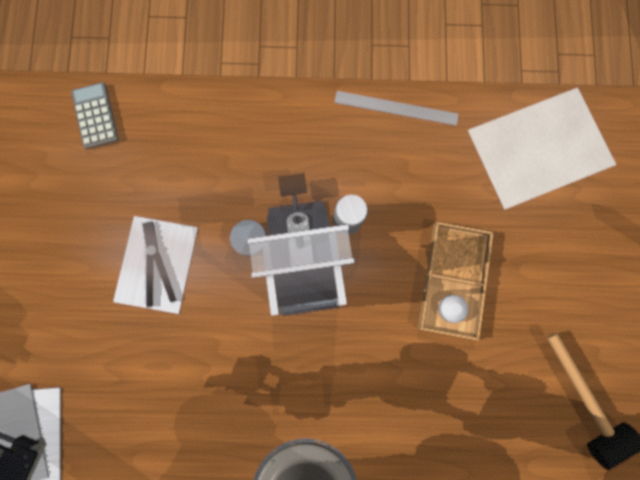

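Run:
```python
import cv2
a=cv2.imread("pics/top0.png")[165:325,215:375]; cv2.imwrite("pics/t1.png",cv2.resize(a,(600,600),interpolation=cv2.INTER_CUBIC)[:, :])
a=cv2.imread("pics/side0.png")[170:340,210:390]; cv2.imwrite("pics/s1.png",cv2.resize(a,(635,600),interpolation=cv2.INTER_CUBIC))
b=cv2.imread("pics/top0.png")[210:350,410:510]; b=cv2.resize(b,(400,560),interpolation=cv2.INTER_CUBIC)
c=cv2.imread("pics/side0.png")[370:470,245:410];c=cv2.resize(c,(400,242),interpolation=cv2.INTER_CUBIC)
import numpy as np
o=np.zeros((560,800,3),np.uint8);o[:,:400]=b;o[:242,400:]=c;cv2.imwrite("pics/tray1.png",o)
```

```text
(no output)
```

View pics/t1.png

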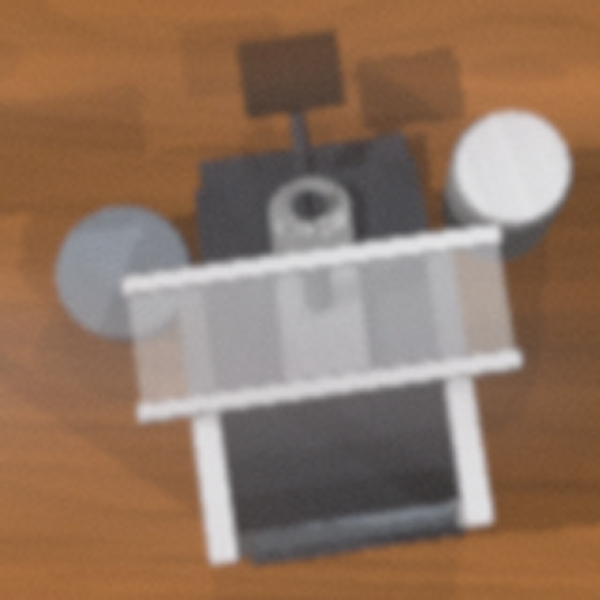

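View pics/s1.png

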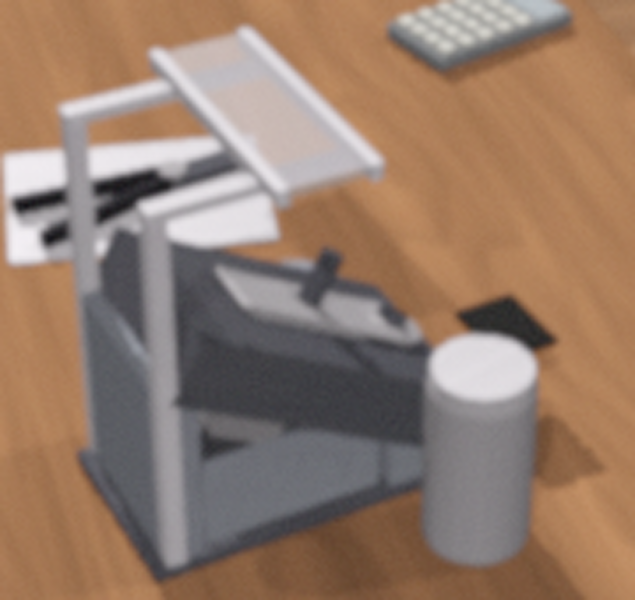

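View pics/tray1.png

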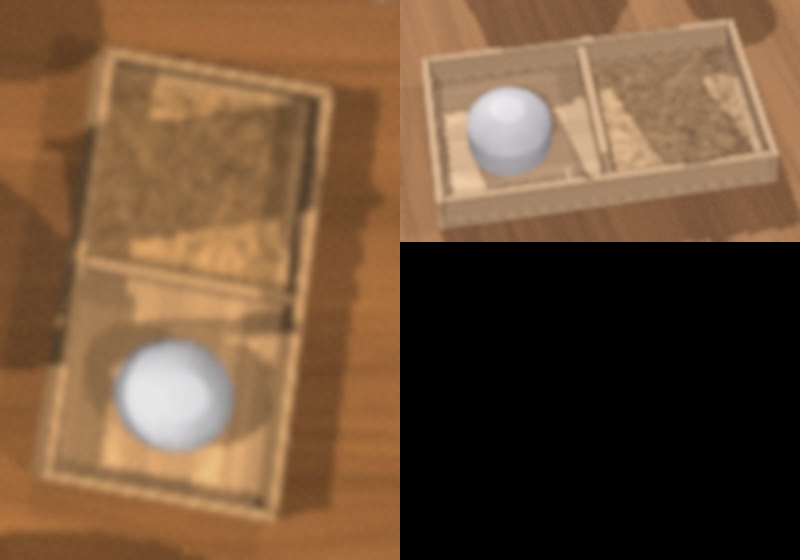

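```bash
cat > geo.py <<'E'
import numpy as np
from scipy.optimize import least_squares
C={n:dict(np.load(n+".npz")) for n in("side","top")}
def proj(n,X):
    c=C[n]; p=c["R"]@X+c["t"]; p=c["mtx"]@p; return p[:2]/p[2]
def ray(n,u,z):
    c=C[n]; d=c["R"].T@np.linalg.inv(c["mtx"])@np.array([*u,1]); o=-c["R"].T@c["t"]; return o+d*(z-o[2])/d[2]
def frames(p):   # holder rotation (cols x,y,z), origin, level uphill dir h, level y
    x,y,a=p; h=np.array([-np.cos(a),-np.sin(a),0]); k=np.array([0,0,1.]); c,s=np.cos(np.pi/6),.5
    X=c*h+s*k; Z=-s*h+c*k; Y=np.cross(Z,X); return np.c_[X,Y,Z],np.array([x,y,.12]),h
E
cat > fit.py <<'E'
from geo import *
T=lambda u:(u[0]/3.75+215,u[1]/3.75+165); S=lambda u:(u[0]/3.528+210,u[1]/3.528+170)
H=lambda *v:("H",np.array(v)/1e3); L=lambda *v:("L",np.array(v)/1e3) # L: level (uphill, y, abs height)
ob=[("top",T((292,72)),L(-155,0,55)),("top",T((311,207)),H(-72,0,12.5)),
("top",T((122,279)),L(-12,-87,274)),("top",T((498,227)),L(-12,87,274)),("top",T((523,365)),L(54,87,274)),("top",T((138,421)),L(54,-87,274)),
("top",T((200,160)),H(-105,-65,0)),("top",T((405,135)),H(-105,65,0)),
("side",S((507,322)),L(-155,0,55)),("side",S((320,277)),H(-5,0,24.5)),("side",S((215,268)),H(54,-23,6.5)),("side",S((245,318)),H(54,23,6.5))]
def pt(p,q):
    R,o,h=frames(p); k,v=q
    return o+R@v if k=="H" else np.r_[(o+h*v[0]+R[:,1]*v[1])[:2],v[2]]
f=lambda p:np.concatenate([proj(n,pt(p,q))-u for n,u,q in ob])
r=least_squares(f,[.5,0,0],loss="soft_l1"); print("holder",r.x); print(np.round(f(r.x).reshape(-1,2),1).tolist())
Tt=lambda u:(u[0]/4+410,u[1]/4+210); St=lambda u:(u[0]/2.424+245,u[1]/2.424+370)
tr=[("top",Tt((105,48)),(1,1)),("top",Tt((332,88)),(1,-1)),("top",Tt((275,520)),(-1,-1)),("top",Tt((38,477)),(-1,1)),
("side",St((23,60)),(-1,1)),("side",St((333,20)),(1,1)),("side",St((377,155)),(1,-1)),("side",St((40,200)),(-1,-1))]
def tp(p,v,z=.03): c,s=np.cos(p[2]),np.sin(p[2]); return np.r_[p[:2]+np.array([[c,-s],[s,c]])@v,z]
g=lambda p:np.concatenate([proj(n,tp(p,np.array(v)*[.1225,.065]))-u for n,u,v in tr])
t=least_squares(g,[.45,-.3,0]); print("tray",t.x,"liner",tp(t.x,[.06,0],.007)); print(np.round(g(t.x).reshape(-1,2),1).tolist())
can=ray("top",T((512,167)),.13); tin=ray("top",T((122,272)),.042); R,o,h=frames(r.x)
for n,p in(("can",can),("tin",tin)): print(n,p,"holder frame mm",np.round(R.T@(p-o)*1e3))
np.savez("fit.npz",h=r.x,t=t.x)
E
python3 fit.py
```

```text
holder [0.51610755 0.01567795 0.16270115]
[[-0.2, -0.0], [-0.6, -1.6], [-0.4, -0.5], [0.5, -0.9], [-0.2, 0.4], [0.1, 0.2], [-1.5, 7.4], [2.8, 5.9], [-0.4, 1.4], [0.1, 1.1], [0.1, 0.4], [0.8, -2.5]]
tray [ 0.46574541 -0.33004135 -0.16604571] liner [ 0.52492017 -0.33995838  0.007     ]
[[0.1, -1.0], [-0.2, -0.5], [-0.5, 0.0], [0.3, -0.3], [-0.6, -1.0], [-0.1, -0.6], [1.0, 0.2], [-1.4, 1.5]]
can [ 0.59865863 -0.08507781  0.13      ] holder frame mm [-51. 113.  41.]
tin [0.54860123 0.13825618 0.042     ] holder frame mm [ -84. -116.  -42.]
```

```bash
cat > lib.py <<'E'
from workcell import *
from geo import *
from scipy.spatial.transform import Rotation as Ro
F=np.load("fit.npz"); R,o,h=frames(F["h"])
def P(x,y,z): return o+R@np.array([x,y,z])/1e3
def Q(phi=0,flip=0): # tool z = -holder z, tool y along holder y turned by phi about holder z
    M=R@Ro.from_euler("z",phi).as_matrix()@np.diag([-1,1,-1]); M=M@Ro.from_euler("z",np.pi*flip).as_matrix()
    q=Ro.from_matrix(M).as_quat(); return q[[3,0,1,2]]
def D(yaw): # tool down, tool y at world yaw
    y=np.array([np.cos(yaw),np.sin(yaw),0]); z=np.array([0,0,-1.]); q=Ro.from_matrix(np.c_[np.cross(y,z),y,z]).as_quat(); return q[[3,0,1,2]]
def st(): s=get_obs(); print("t %.1f"%s["time"],"p",s["tool_pos"].round(4),"F",s["wrist_force"].round(1),"gap %.3f grip %.1f"%(s["finger_gap"],s["grip_force"]))
def pic(n,f):
    s=snapshot(n); np.savez(n+".npz",**s)
    import cv2; cv2.imwrite(f,s["pixels"][:,:,::-1]); return s["pixels"][:,:,::-1]
E
python3 - <<'E'
from lib import *
arc=[(0,0),(-.4,-.15),(-.8,-.45),(-1.2,-1.1),(-1.7,-1.6)]
for f in(0,1):
    print("flip",f)
    for a,phi in arc: 
        for z in(12,150):
            q=inverse_kinematics(P(-72+67*np.cos(a),67*np.sin(a),z),Q(phi,f)); print(a,z,None if q is None else q.round(2))
    print("via",inverse_kinematics(P(-60,-220,150),Q(0,f)), "die",[inverse_kinematics(P(0,0,z),Q(0,f)) for z in (5,140)])
E
```

```text
flip 0
0 12 [-0.05  0.76  1.21 -0.11  1.69  1.37]
0 150 [-0.03  0.82  0.75 -0.11  2.09  1.35]
-0.4 12 [-0.01  0.76  1.2  -0.09  1.7   1.56]
-0.4 150 [ 0.01  0.83  0.74 -0.09  2.09  1.54]
-0.8 12 [ 0.02  0.79  1.16 -0.07  1.71  1.89]
-0.8 150 [ 0.04  0.86  0.69 -0.07  2.11  1.87]
-1.2 12 [ 0.05  0.84  1.1  -0.06  1.72  2.56]
-1.2 150 [ 0.06  0.92  0.61 -0.06  2.14  2.55]
-1.7 12 [ 0.06  0.91  1.   -0.05  1.76  3.07]
-1.7 150 [ 0.07  1.01  0.45 -0.06  2.2   3.05]
via [0.25659381 1.0006149  0.45030215 0.05850957 2.21154405 1.68717186] die [array([-0.05125744,  0.74574253,  1.23806612, -0.1069024 ,  1.67088219,
        1.37407551]), array([-0.03187059,  0.79770374,  0.80793705, -0.10909862,  2.04890125,
        1.35140818])]
flip 1
0 12 [-0.05  0.76  1.21 -0.11  1.69 -1.77]
0 150 [-0.03  0.82  0.75 -0.11  2.09 -1.79]
-0.4 12 [-0.01  0.76  1.2  -0.09  1.7  -1.58]
-0.4 150 [ 0.01  0.83  0.74 -0.09  2.09 -1.6 ]
-0.8 12 [ 0.02  0.79  1.16 -0.07  1.71 -1.25]
-0.8 150 [ 0.04  0.86  0.69 -0.07  2.11 -1.27]
-1.2 12 [ 0.05  0.84  1.1  -0.06  1.72 -0.58]
-1.2 150 [ 0.06  0.92  0.61 -0.06  2.14 -0.59]
-1.7 12 [ 0.06  0.91  1.   -0.05  1.76 -0.07]
-1.7 150 [ 0.07  1.01  0.45 -0.06  2.2  -0.09]
via [ 0.25659381  1.0006149   0.45030215  0.05850957  2.21154405 -1.45442079] die [array([-0.05125744,  0.74574253,  1.23806612, -0.1069024 ,  1.67088219,
       -1.76751714]), array([-0.03187059,  0.79770374,  0.80793705, -0.10909862,  2.04890125,
       -1.79018447])]
```

Run:
```python
from lib import *
reach(P(-60,-220,150),Q(0,1)); st()
reach(P(-5,0,110),Q(0,1)); st()
print(move_straight(P(-5,0,60),velocity=.15,max_force=10)); st()
a=pic("side","pics/s2.png"); b=pic("top","pics/t2.png")
import cv2
cv2.imwrite("pics/c2.png",np.hstack([cv2.resize(a[170:310,220:360],(400,400)),cv2.resize(b[150:290,230:370],(400,400))]))
for n in("side","top"): print(n,[proj(n,P(-5,0,z)).round() for z in(6.5,42.5)])
```

```text
t 1.9 p [0.6052 0.2546 0.2204] F [-0.1 -0.3  0.1] gap 1.003 grip 0.0
t 2.8 p [0.5749 0.0268 0.2131] F [0.3 0.5 0.1] gap 0.998 grip 0.0
False
t 3.3 p [0.5505 0.0224 0.1698] F [0.3 0.4 0.4] gap 1.003 grip 0.0
side [array([297., 257.]), array([304., 243.])]
top [array([301., 245.]), array([299., 234.])]
```

View pics/c2.png

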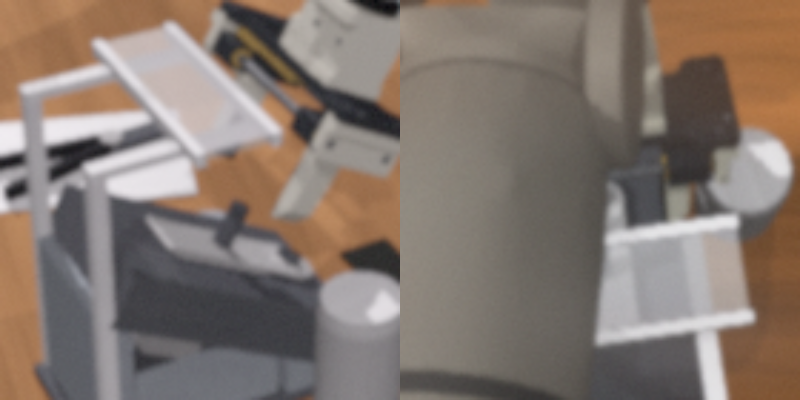

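The side picture shows the open gripper clear of the guard and the can. The cover post is at about (302,249), where my fit predicts it, so I'll grip it and swing.

Run:
```python
from lib import *
print(move_straight(P(-5,0,13),velocity=.12,max_force=10)); st()
close_gripper(12); st()
aa=[-.2,-.4,-.6,-.8,-1.0,-1.2,-1.4,-1.6,-1.72]
for a in aa:
    phi=np.interp(-a,[0,.4,.8,1.2,1.72],[0,-.15,-.45,-1.1,-1.65])
    c=move_straight(P(-72+67*np.cos(a),67*np.sin(a),13),Q(phi,1),velocity=.08,max_force=30); print(a,c); st()
    if c: break
```

```text
False
t 3.9 p [0.5275 0.0174 0.1295] F [-0.5 -0.1  0.5] gap 1.000 grip 0.0
t 5.1 p [0.5265 0.0178 0.1289] F [-1.3  1.7  1. ] gap 0.175 grip 12.0
-0.2 False
t 5.4 p [0.5253 0.0309 0.1283] F [-4.3  0.2  2.6] gap 0.171 grip 12.0
-0.4 False
t 5.7 p [0.5269 0.0442 0.1261] F [-3.7  2.4  1.1] gap 0.172 grip 12.0
-0.6 False
t 6.0 p [0.5305 0.0568 0.1228] F [-3.7  2.2  2.1] gap 0.172 grip 12.0
-0.8 False
t 6.4 p [0.5363 0.0683 0.1184] F [-4.6  4.3  1.9] gap 0.168 grip 12.0
-1.0 False
t 6.8 p [0.5444 0.078  0.1129] F [-0.7  6.2 -1.8] gap 0.170 grip 12.0
-1.2 False
t 7.3 p [0.5538 0.085  0.1069] F [ 0.9  2.7 -3.3] gap 0.173 grip 12.0
-1.4 False
t 7.7 p [0.5638 0.0901 0.1007] F [-0.   2.3 -3.4] gap 0.168 grip 12.0
-1.6 False
t 8.0 p [0.5748 0.093  0.0942] F [ 0.3  2.1 -4.3] gap 0.171 grip 12.0
-1.72 False
t 8.3 p [0.5818 0.0936 0.0902] F [ 0.5  2.3 -3.6] gap 0.169 grip 12.0
```

Run:
```python
from lib import *
ungrasp(); st()
p=get_obs()["tool_pos"]; move_straight(p+R[:,2]*.1); st()
close_gripper(20)
pad=np.r_[(o-h*.155)[:2],.055]; y=np.arctan2(R[1,1],R[0,1])
qs=[(q,f) for f in(0,1) if (q:=inverse_kinematics(pad+[0,0,.09],D(y+np.pi*f))) is not None]
cur=get_obs()["qpos"]; q,f=min(qs,key=lambda k:abs(k[0]-cur).max()); print(q.round(2),f)
reach(pad+[0,0,.09],D(y+np.pi*f)); st()
print(move_straight(pad+[0,0,.005],velocity=.12,max_force=5)); st()
e=np.r_[(o-h*.164)[:2],.019]
print(move_straight(e,velocity=.04,max_force=30)); st()
```

```text
t 9.6 p [0.5818 0.0936 0.0903] F [ 0.4  1.  -0.3] gap 0.998 grip 0.0
t 10.4 p [0.6308 0.1017 0.1761] F [-0.5  0.1 -1.3] gap 1.001 grip 0.0
[-0.05  0.67  1.19 -0.    1.28  1.35] 0
t 13.1 p [0.6692 0.041  0.1451] F [0.7 0.3 0. ] gap 0.005 grip 0.0
False
t 13.9 p [0.6697 0.0408 0.0608] F [-0.2  0.1  0.3] gap 0.006 grip 0.0
True
t 14.9 p [0.6803 0.0425 0.0261] F [-2.4  0.8  8.8] gap 0.006 grip 3.5
```

Run:
```python
from lib import *
p=get_obs()["tool_pos"]
print(move_straight(p-[0,0,.008],velocity=.02,max_force=28)); st()
p=get_obs()["tool_pos"]; move_straight(p*[1,1,0]+[0,0,.15]); st()
reach(P(-60,-220,150),Q(0,1)); st()
a=pic("side","pics/s3.png"); b=pic("top","pics/t3.png")
import cv2
cv2.imwrite("pics/c3.png",np.hstack([cv2.resize(a[190:330,230:370],(400,400)),cv2.resize(b[150:290,230:370],(400,400))]))
for n,(u,v) in(("side",(230,190)),("top",(230,150))):
    f=lambda X:((proj(n,X)-[u,v])*400/140).round()+[400*(n=="top"),0]
    print(n,"padup",f(np.r_[(o-h*.155)[:2],.055]),"down",f(np.r_[(o-h*.164)[:2],.023]),"die top corners",[f(P(x,y,25)) for x in(-45,45) for y in (-20,20)])
```

```text
True
t 15.2 p [0.6811 0.0425 0.0258] F [-2.   0.3  7.8] gap 0.003 grip 3.2
t 16.2 p [0.6804 0.0426 0.1487] F [ 0.2 -0.1 -0.7] gap 0.004 grip 0.0
t 18.6 p [0.6058 0.2531 0.2198] F [-0.4 -0.8 -0.5] gap 0.005 grip 0.0
side padup [352. 208.] down [360. 235.] die top corners [array([230., 165.]), array([255., 192.]), array([139., 145.]), array([162., 172.])]
top padup [579.  98.] down [580.  97.] die top corners [array([567., 217.]), array([622., 209.]), array([578., 318.]), array([637., 310.])]
```

View pics/c3.png

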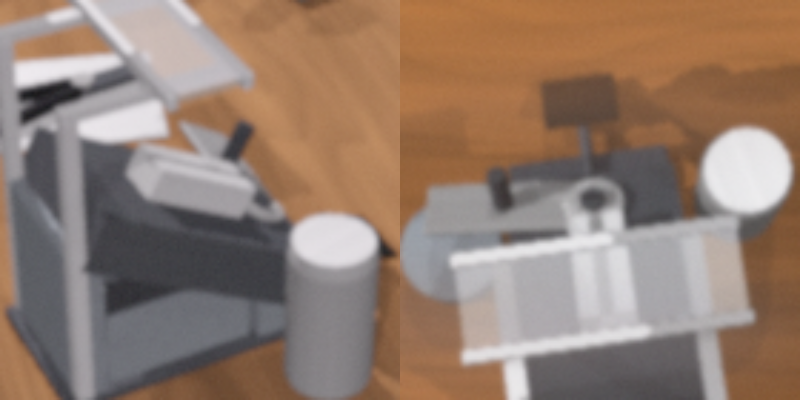

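The lever is fully down and the die stands proud, with its near top edge at about (150,170)–(252,190) in the crop, as predicted. The cover is swung well aside on the tin's side. Next I'll draw the die out.

Run:
```python
from lib import *
ungrasp()
reach(P(0,0,110),Q(0,1)); st()
print(move_straight(P(0,0,5),velocity=.12,max_force=8)); st()
close_gripper(35); st()
p=get_obs()["tool_pos"]
print(move_straight(p+R[:,2]*.045,velocity=.06,max_force=30)); st()
print(move_straight(p+R[:,2]*.125,velocity=.15)); st()
# downslope and over to the tray, turning upright
y=F["t"][2]+np.pi/4
L=np.array([.52492,-.33996,.007])
for k in range(4):
    q=inverse_kinematics(L+[0,0,.12],D(y+k*np.pi/2)); print(k,None if q is None else q.round(2))
```

```text
t 21.0 p [0.5707 0.0256 0.2154] F [0.3 0.5 0.1] gap 1.002 grip 0.0
False
t 22.1 p [0.5193 0.0164 0.1248] F [-0.6 -0.7 -1.2] gap 1.000 grip 0.0
t 22.9 p [0.5187 0.0164 0.1243] F [-0.1  0.2  0.5] gap 0.433 grip 35.0
False
t 23.8 p [0.5406 0.02   0.1629] F [ 0.3 -0.4 -2.9] gap 0.431 grip 35.0
False
t 24.5 p [0.5799 0.0265 0.2316] F [-0.3 -0.7 -4.3] gap 0.434 grip 35.0
0 [-0.7   0.61  1.37 -0.    1.17 -1.32]
1 [-0.7   0.61  1.37 -0.    1.17 -2.89]
2 [-0.7   0.61  1.37 -0.    1.17  1.83]
3 [-0.7   0.61  1.37 -0.    1.17  0.25]
```

Run:
```python
from lib import *
y=F["t"][2]+np.pi/4; L=np.array([.52492,-.33996,0]); q=D(y)
move_straight(np.r_[(o-h*.10+R[:,1]*.06)[:2],.27],q,velocity=.15); st()
reach(L+[0,0,.20],q); st()
move_straight(L+[0,0,.05],velocity=.12); st()
a=pic("side","pics/s4.png"); b=pic("top","pics/t4.png")
import cv2
cv2.imwrite("pics/c4.png",np.hstack([cv2.resize(a[340:480,240:420],(400,311)),cv2.resize(b[200:340,400:520],(363,311*1))]))
```

```text
t 25.9 p [ 0.6242 -0.0272  0.2695] F [-0.1 -0.  -3. ] gap 0.433 grip 35.0
t 27.1 p [ 0.5258 -0.3389  0.2004] F [-0.1  0.1 -3.5] gap 0.431 grip 35.0
t 28.5 p [ 0.5254 -0.3403  0.0509] F [-0.  -0.3 -2.6] gap 0.435 grip 35.0
```

View pics/c4.png

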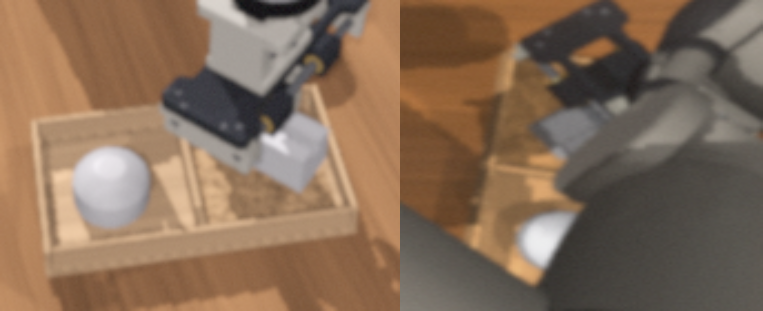

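The die hangs level over the free compartment, at about (295,155) in the crop, and lies diagonally to the tray. I'll lower it gently.

Run:
```python
from lib import *
p=get_obs()["tool_pos"]
print(move_straight(p*[1,1,0]+[0,0,.031],velocity=.05,max_force=4)); st()
p=get_obs()["tool_pos"]
print(move_straight(p*[1,1,0]+[0,0,.015],velocity=.015,max_force=4)); st()
```

```text
False
t 29.2 p [ 0.5252 -0.3401  0.0306] F [ 0.1  0.2 -3. ] gap 0.434 grip 35.0
True
t 29.8 p [ 0.5253 -0.3402  0.0223] F [0.2 0.5 5. ] gap 0.429 grip 35.0
```

Run:
```python
from lib import *
ungrasp(); st()
p=get_obs()["tool_pos"]
print(move_straight(p*[1,1,0]+[0,0,.10],velocity=.1)); move_straight(p*[1,1,0]+[0,0,.25]); st()
reach([.40,-.50,.32],D(F["t"][2]+np.pi/4)); st()
a=pic("side","pics/s5.png"); b=pic("top","pics/t5.png")
import cv2
cv2.imwrite("pics/c5.png",np.hstack([cv2.resize(a[160:480,210:420],(394,600)),cv2.resize(b[140:350,220:520],(400,280)).copy() if 0 else cv2.copyMakeBorder(cv2.resize(b[140:350,220:520],(400,280)),0,320,0,0,cv2.BORDER_CONSTANT)]))
```

```text
t 30.8 p [ 0.5245 -0.3395  0.0211] F [-0.4  0.1 -0.2] gap 1.001 grip 0.0
False
t 32.9 p [ 0.5241 -0.3392  0.2488] F [ 0.3  0.  -0.7] gap 1.001 grip 0.0
t 33.8 p [ 0.4007 -0.499   0.3191] F [ 0.3  0.6 -0.5] gap 0.999 grip 0.0
```

View pics/c5.png

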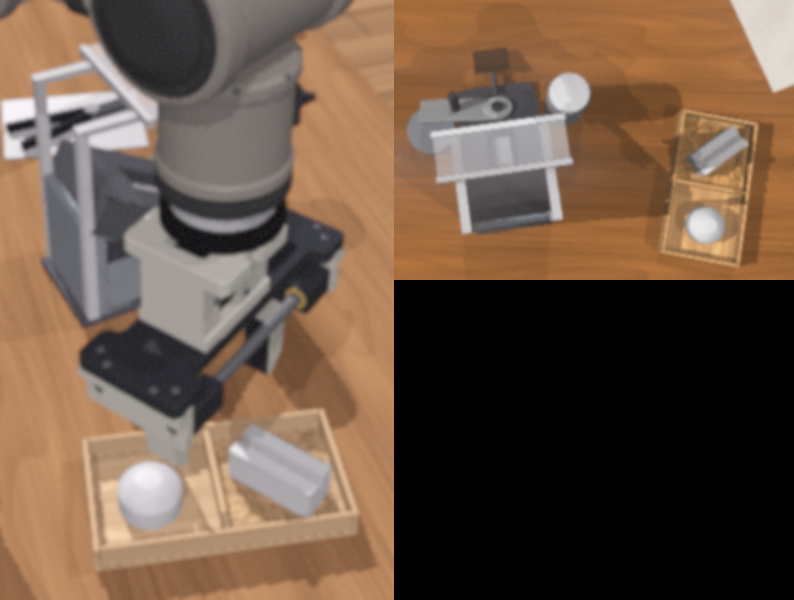

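The die lies flat with its groove up on the cork, at about (278,468) in the crop. The spare die, can, tin and snips look undisturbed, and the arm is clear of everything.

```bash
python3 -c "
from workcell import *
print(sign_off())"
```

```text
the job is handed in; nothing more can be done
None
```

The job is done and handed in after about 34 s: the cover is swung aside, the lever is fully down, and the die lies groove up on the cork liner, with nothing else visibly disturbed.

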